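Loosen the left-hand fuel gas nut in the extraction lab

ROBOT

A 6-joint arm with a two-finger parallel gripper is mounted at the origin on the work surface. World frame = base frame: x ahead of the robot, y to its left, z up, the work surface at z = 0. Lengths are in m, angles in rad, forces in N, time in s.
With the tool pointing down it reaches from about 0.225 to 0.725 m from the base axis. Payload 3.1 kg.
Tool frame: the origin (TCP) lies midway between the tips of the shut fingers; the grasp point (between the pads) lies 19 mm behind it; z points along the fingers, y is the direction in which the jaws open and shut (so a half turn about z gives the same grasp; the last joint's range is limited). The gripper opens to 85 mm and grips with 20 to 120 N. Pads are 22 mm wide; open, the fingers measure 114 mm over their backs; the gripper's body (76 mm by 85 mm) begins 54 mm behind the grasp point. The pads swing forward as they close: fully open they stand 13 mm farther back than shut.
Start: joints at [-1.302, 0.048, 0.099, 1.622, 0, 1.443], TCP at [0.203, -0.484, 0.231] pointing down, gripper open.
Joint ranges: [-2.91, 2.91], [-0.99, 1.94], [-1.21, 1.42], [-2.12, 2.29], [-1.49, 1.47], [-3.14, 3.14]. Speed limits (rad/s): [2.79, 2.79, 3.14, 3.14, 3.14, 3.14].

INTERFACE

Orientations are given as a unit quaternion [w, x, y, z].
In Python, from cell import state, grab_frame, sign_off, find_in, outline_of, spot_point gives the robot as it stands.
- The arm moves only by the shell command python3 -m handwheel 'ROWS' [OPENING] [FORCE]. ROWS is JSON, one flat list of numbers, 6 for each row, row after row: the shift along the world's x, y, z as a fraction of full scale, then the turn, a rotation vector about the world's x, y, z as a fraction of full scale. In form: [x, y, z, ax, ay, az, x, y, z, ax, ay, az, ...]. A call has 1 to 10 rows; each row shifts and turns the commanded pose from where the row before left it; what a row does not reach is not made up. Full scale, the value 1, is 50 mm for a shift and 180 degrees for a turn. A row lasts 1/12 s, in which the tool goes at most 41.7 mm and 7.16 degrees, less where a joint would pass 70% of its speed; a pose out of reach is approached as far as the arm can. A call with a number of a shift or a turn outside -1 to 1 is refused whole. A call with a gripper value outside its range is refused whole. OPENING is the gripper command: -1 is fully open, 1 is shut, values between are in proportion, set as the call begins (- or left out, the last holds). The fingers move at their own pace and stop on an object; FORCE is the grip in N (left out, the last holds). Time passes only in rows, so rows that do not move let the fingers close. It gives the time, the measured TCP pose, the force and the opening at its end, in the units of the state.
- state(): the state, without advancing time (a new reading comes with each control period).
- grab_frame(name): name is "side" or "top"; returns a dict with "pixels" (480x640x3 uint8, red, green, blue), "fx", "fy", "cx", "cy" (pixels), "world_to_cam" (4x4, takes a point from world to camera coordinates). Camera axes: x right, y up, looking along -z (the intrinsics and any distortion apply to the point x, -y, -z); pixel columns grow to the right and rows downward; lengths in m; the calibration is good to about 2 mm. A picture is of the moment at which its call begins. There is no depth.
- sign_off(): hands the job in, once; it reports no verdict.
Trained networks look in the newest picture that a camera, given by its name, has taken for a name from the list of things; names that differ only in an ending like _2 or _b are one class to them, and where a whole thing is asked for, a point or a joint stands for the part that bears it (a point fixed in the world has none). Each returns a list of dicts, best first, with "confidence" (0 to 1); they miss things now and then, are a little off and sometimes report something else, mostly with a low value. They report only what shows in the picture. A call takes as long as a camera call. They do not tell look-alikes from the thing itself.
- find_in(query, camera): "bbox" ([centre column, centre row, width, height] in pixels, round what is visible of it).
- outline_of(query, camera): "region" (480x640 bool, what is visible of it) and "bbox" ([centre column, centre row, width, height] in pixels, round what is visible of it).
- spot_point(query, camera): "point" ([column, row] in pixels: a listed point, or the origin of a listed thing).
The state is a dict: "time_s": time; "q": joint angles; "qvel": joint speeds; "effort": joint torques, N m; "eef_pos": TCP position; "orientation": TCP orientation; "wrist_force": force on the tool from outside, world axes, zero at the start; "wrist_torque": the same for the moment, N m; "width": finger opening in m.
Only numpy, scipy, OpenCV 4.12 (cv2) and the standard library are available. Lean on these libraries where they do the work, as an engineer would, in place of code of your own. Each camera call takes 0.05 s, during which the arm holds its last target. There are 200 camera calls.

TASK

Three gas outlets on the lab bench are shut with brass wing nuts. Find the fuel gas one, whose nut is engraved with a black ring and rim notches because its thread is left-handed, and unscrew it clockwise (seen from above) until the white line on the nut meets the white line on the dark collar below it; do not tighten it any further first. Leave the other two nuts as they are.

Things in the scene. Friction and masses are not known exactly. Their poses are not given: they have to be found in the camera images.
- fuel_nut_grip (a point): Brass wing nut to turn, on a fixed 95 mm post with a dark collar: 68 mm flange engraved with a black ring and five rim notches; on it an upright bar 48 long, 14 thick, 30 high. Point: on the nut's vertical axis, about 126 mm above the bench, 23 above the flange, 7 below the bar's top. z up; x along the bar towards its white-lined end; y across the 14 mm (pinch so). Any of three places; yaw varies.
- fuel_nut (a joint): Angle of the fuel gas nut (rad), growing CLOCKWISE seen from above, the way it unscrews. It starts at 0.1 to 0.45; its white line meets the collar's white line at 1.2. It rises 2 mm per rad, turns against 0.08 N m of friction and stays where left. Anticlockwise tightens it, to a stop at -0.3; clockwise it turns on past the line to a stop at 2.2.
- air_nut_tip (a point): Ordinary right-hand brass wing nut on its own outlet, sized like the fuel gas nut and with the same white line but a PLAIN flange: no black ring, no notches. Leave it alone. The point is the end of its bar with the white line, 24 mm from the nut's axis, about 126 mm above the bench; x points outwards along the bar, z up. Yaw varies.
- nitro_nut_tip (a point): Ordinary right-hand brass wing nut on its own outlet, sized like the fuel gas nut and with the same white line but a PLAIN flange: no black ring, no notches. Leave it alone. The point is the end of its bar with the white line, 24 mm from the nut's axis, about 126 mm above the bench; x points outwards along the bar, z up. Yaw varies.
Things that resemble listed ones, but are neither listed nor needed, are in the scene too. Leave any green or pink look-alike of the part that bears fuel_nut_grip alone.

How it is judged:
By the outcome, as a careful person would: the job done as asked, in the order asked, and still so for the second after the job is handed in, with the robot touching nothing.
It also fails if it takes over 32 s, if anything falls off the work surface, if the arm or the gripper's body presses on something with over 40 N, if the wrist force passes 120 N, or if a joint passes its speed limit or range.

## Working session

There is one attempt and no reset: what is moved stays moved. The work goes in short steps, Python scripts to look and compute and a shell command to move; the robot and the scene stay as the last step left them, time stands still between calls to the robot, and variables do not carry over. Pictures are saved under pics/ and viewed, about 8 in all and at most 12, crops included, and the job is handed in when it is done.

```bash
mkdir -p pics; ls
cat > h.py <<'E'
import numpy as np, cv2
from cell import *
def save(f,name,crop=None,scale=1):
    im=f["pixels"][:,:,::-1]
    if crop: c0,r0,c1,r1=crop; im=im[r0:r1,c0:c1]
    cv2.imwrite("pics/"+name,cv2.resize(im,None,fx=scale,fy=scale,interpolation=cv2.INTER_CUBIC))
def ray(f,px):
    T=np.array(f["world_to_cam"]);R=T[:3,:3];t=T[:3,3]
    d=np.array([(px[0]-f["cx"])/f["fx"],-(px[1]-f["cy"])/f["fy"],-1.])
    return -R.T@t, R.T@d/np.linalg.norm(d)
def onz(f,px,z):
    o,d=ray(f,px); return o+d*(z-o[2])/d[2]
def tri(rs):
    A=sum(np.eye(3)-np.outer(d,d) for o,d in rs);b=sum((np.eye(3)-np.outer(d,d))@o for o,d in rs)
    return np.linalg.solve(A,b)
def proj(f,p):
    T=np.array(f["world_to_cam"]);c=T[:3,:3]@p+T[:3,3]
    return f["cx"]+f["fx"]*c[0]/-c[2], f["cy"]-f["fy"]*c[1]/-c[2]
E
python3 - <<'E'
from h import *
for n in("top","side"):
    f=grab_frame(n); save(f,n+"0.png"); print(n,[k for k in f],ray(f,(320,240)))
    for q in("fuel_nut_grip","air_nut_tip","nitro_nut_tip"):
        for r in spot_point(q,n)[:5]: print(q,np.round(r["point"],1),round(r["confidence"],2),np.round(onz(f,r["point"],.126),3))
    for q in("fuel_nut",):
        for r in find_in(q,n)[:5]: print(q,np.round(r["bbox"],1),round(r["confidence"],2))
print(state())
E
```

```text
pics
top ['pixels', 'fx', 'fy', 'cx', 'cy', 'world_to_cam'] (array([0.34743749, 0.06960242, 0.99624451]), array([ 0.1644052 ,  0.01121153, -0.98632917]))
fuel_nut_grip [330.1 321.9] 0.97 [0.373 0.067 0.126]
fuel_nut_grip [146.1 234. ] 0.96 [0.506 0.335 0.126]
fuel_nut_grip [224.7 324.6] 0.84 [0.372 0.218 0.126]
fuel_nut_grip [248.4 211.3] 0.77 [0.537 0.184 0.126]
air_nut_tip [375.4 189. ] 0.91 [ 0.568 -0.004  0.126]
air_nut_tip [250.3 213.2] 0.24 [0.534 0.182 0.126]
nitro_nut_tip [475.3 203.9] 0.93 [ 0.542 -0.15   0.126]
fuel_nut [226.1 324.4  42.8  44.1] 0.83
fuel_nut [154.1 236.9  45.6  45.8] 0.81
fuel_nut [249.9 218.8  45.9  48.6] 0.66
side ['pixels', 'fx', 'fy', 'cx', 'cy', 'world_to_cam'] (array([ 0.26946357, -0.36807016,  0.62730355]), array([ 0.28232338,  0.62067092, -0.73147872]))
fuel_nut_grip [225.8 191.8] 0.96 [0.366 0.228 0.126]
fuel_nut_grip [266.5 254.6] 0.93 [0.379 0.065 0.126]
fuel_nut_grip [322.5 181.4] 0.65 [0.526 0.181 0.126]
fuel_nut_grip [281.2 135. ] 0.57 [0.513 0.344 0.126]
air_nut_tip [401.9 244.1] 0.78 [ 0.571 -0.004  0.126]
fuel_nut [325.4 186.4  38.9  35.1] 0.75
fuel_nut [282.9 146.6  37.4  33.6] 0.72
fuel_nut [268.4 261.9  44.2  42.8] 0.68
fuel_nut [230.9 204.   37.5  34. ] 0.57
{'time_s': 0.5, 'q': array([-1.30178752e+00,  4.80517234e-02,  9.91391485e-02,  1.62204339e+00,
        3.69173914e-05,  1.44303674e+00]), 'qvel': array([ 0.00069691,  0.00061602,  0.00241145, -0.00039811, -0.00029189,
       -0.00057086]), 'effort': array([-7.81221697e-04, -3.38210642e+01,  3.19779325e+01,  2.52495862e-03,
       -1.67083622e-04,  3.05727475e-06]), 'eef_pos': array([ 0.20288708, -0.48416167,  0.23125408]), 'orientation': array([-8.09207357e-05,  9.80386305e-01,  1.97085479e-01,  1.27803098e-05]), 'wrist_force': array([ 0.15515809,  0.11823489, -0.34000792]), 'wrist_torque': array([-0.0053201 ,  0.00328948, -0.00238755]), 'width': 0.08541364622112863}
```

```bash
python3 -c "
import cv2,numpy as np
a=[cv2.imread('pics/%s0.png'%n) for n in('top','side')]
cv2.imwrite('pics/both0.png',cv2.resize(np.vstack(a),None,fx=.62,fy=.62))"
```

```text
(no output)
```

View pics/top0.png

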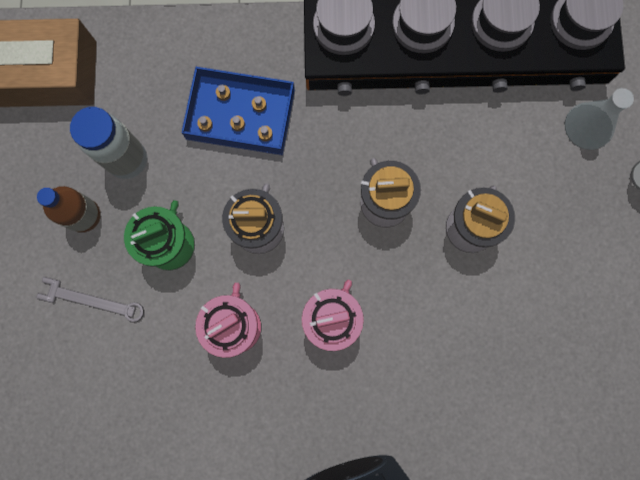

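View pics/side0.png

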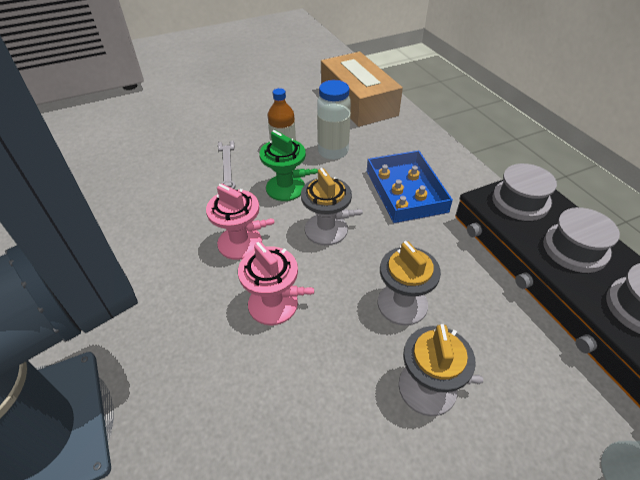

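The top view shows four ringed candidates: green (155,237), pink (228,325), pink (332,320) and brass (252,218). Plain brass nuts are at (390,190) and (487,215). The brass ringed one at (252,218), which is (325,188) in the side view, fits the description. I'll check it in an enlarged crop.

Run:
```python
from h import *
a=grab_frame("top"); b=grab_frame("side")
ca=cv2.resize(a["pixels"][180:256,212:292,::-1],(480,456),interpolation=cv2.INTER_CUBIC)
cb=cv2.resize(b["pixels"][162:216,292:360,::-1],(320,254),interpolation=cv2.INTER_CUBIC)
o=np.zeros((456,800,3),np.uint8);o[:,:480]=ca;o[:254,480:]=cb;cv2.imwrite("pics/crop1.png",o)
ra,rb=ray(a,(248.4,211.3)),ray(b,(322.5,181.4)); p=tri([ra,rb]); print("tri",p,proj(a,p),proj(b,p))
for n,f in(("top",a),("side",b)):
    for r in outline_of("fuel_nut_grip",n):
        c=r["bbox"]; print(n,np.round(c,1),r["confidence"], r["region"].sum())
print("collar/post px of axis at z=.103:",proj(a,np.array([p[0],p[1],.103])))
```

```text
tri [0.53347854 0.18645543 0.1209246 ] (np.float64(247.4842838461861), np.float64(214.61620528205748)) (np.float64(325.33130793572246), np.float64(180.7402299017116))
top [151.7 235.6  45.3  46.1] 0.59 1657
top [332.3 320.9  46.6  42.9] 0.55 1698
side [283.8 146.8  32.4  34.2] 0.75 736
side [324.1 190.6  38.9  39.9] 0.68 913
side [232.6 203.   41.1  35.8] 0.58 1032
side [268.3 265.2  43.8  41. ] 0.58 1419
collar/post px of axis at z=.103: (np.float64(249.05836598370738), np.float64(217.0551153110759))
```

View pics/crop1.png

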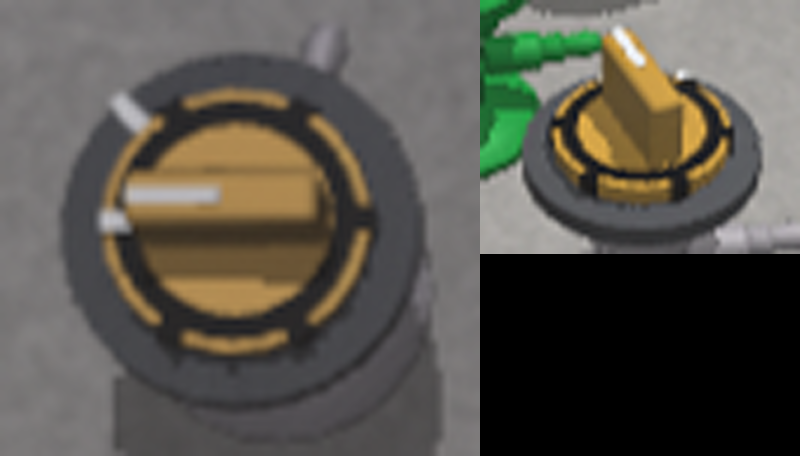

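The crop confirms it: a brass flange with a black ring and five notches, nut line to the left at crop (115,220) and collar line at (127,112). Turning clockwise closes the gap.

Run:
```python
from h import *
f=grab_frame("top")
P=lambda c,r,z: onz(f,(212+(c+.5)/6-.5,180+(r+.5)/6-.5),z)
fc=P(238,221,.103);top=P(223,196,.133);print("flange c",fc,"bar c",top)
print("diam",np.linalg.norm(P(103,220,.103)-P(375,220,.103)))
c=(fc+top)/2
an=lambda p:np.degrees(np.arctan2(p[1]-c[1],p[0]-c[0]))
print("c",c,"bar line:",an(P(122,195,.133)),"flange mark",an(P(115,220,.103)))
d=P(125,195,.133)-P(218,193,.133);print("bar line dir",np.degrees(np.arctan2(d[1],d[0])))
for z in(.095,.1,.103):
  d=P(113,95,z)-P(141,131,z);print("collar",z,an(P(127,112,z)),np.degrees(np.arctan2(d[1],d[0])))
from scipy.spatial.transform import Rotation as R
q=state()["orientation"];m=R.from_quat(np.roll(q,-1)).as_matrix();print("tool y yaw",np.degrees(np.arctan2(m[1,1],m[0,1])),"x yaw",np.degrees(np.arctan2(m[1,0],m[0,0])))
b=grab_frame("side");print(proj(b,np.array([*c[:2],.126])))
```

```text
flange c [0.53440078 0.18313909 0.103     ] bar c [0.53441107 0.18299822 0.133     ]
diam 0.06865394683761444
c [0.53440593 0.18306866 0.118     ] bar line: 88.31718190423996 flange mark 88.45515126589416
bar line dir 90.16879837319287
collar 0.095 43.95860981693986 37.05778124362198
collar 0.1 44.33031341363463 37.0577812436214
collar 0.103 44.56589703031472 37.05778124362171
tool y yaw -67.26618671239369 x yaw 22.733813224265493
(np.float64(326.6465942204341), np.float64(179.44971777654885))
```

Estimates: axis at (0.534, 0.183), bar yaw about 89°, and about 45° of clockwise turn needed. I'll move above it with tool x yaw at about 88°, which leans slightly to the clockwise side so that closing can't tighten the nut.

```bash
for i in 1 2; do :; done; python3 -m handwheel '[0.331,0.667,0,0,0,0.018,0.331,0.667,0,0,0,0.018,0.331,0.667,0,0,0,0.018,0.331,0.667,0,0,0,0.018,0.331,0.667,0,0,0,0.018,0.331,0.667,0,0,0,0.018,0.331,0.667,0,0,0,0.018,0.331,0.667,0,0,0,0.018,0.331,0.667,0,0,0,0.018,0.331,0.667,0,0,0,0.018]' -1 40
python3 -m handwheel '[0.331,0.667,0,0,0,0.018,0.331,0.667,0,0,0,0.018,0.331,0.667,0,0,0,0.018,0.331,0.667,0,0,0,0.018,0.331,0.667,0,0,0,0.018,0.331,0.667,0,0,0,0.018,0.331,0.667,0,0,0,0.018,0.331,0.667,0,0,0,0.018,0.331,0.667,0,0,0,0.018,0.331,0.667,0,0,0,0.018]'
python3 -m handwheel '[0,0,0,0,0,0,0,0,0,0,0,0]'
cat > s.py <<'E'
from h import *
from scipy.spatial.transform import Rotation as R
s=state();m=R.from_quat(np.roll(s["orientation"],-1)).as_matrix()
print("t",s["time_s"],"pos",s["eef_pos"],"xyaw",np.degrees(np.arctan2(m[1,0],m[0,0])),"tilt z",m[:,2].round(3),"F",s["wrist_force"].round(1),"T",s["wrist_torque"].round(2),"w",s["width"],"q6",s["q"][5])
E
python3 s.py
```

```text
time_s: 1.63
eef_pos: [0.3689, -0.1491, 0.2316]
orientation: [0.001, 0.886, 0.464, 0.0]
wrist_force: [1.0, -0.5, 0.6]
width: 0.0855
time_s: 2.47
eef_pos: [0.5344, 0.1848, 0.2314]
orientation: [0.0, 0.721, 0.693, 0.0]
wrist_force: [0.1, -0.1, -1.2]
width: 0.0851
time_s: 2.63
eef_pos: [0.5339, 0.1844, 0.23]
orientation: [-0.001, 0.721, 0.693, -0.001]
wrist_force: [0.4, -0.3, 0.2]
width: 0.0854
t 2.6333 pos [0.53388644 0.18436373 0.22998561] xyaw 87.69784412543275 tilt z [-0.002 -0.001 -1.   ] F [ 0.4 -0.3  0.2] T [0.01 0.   0.  ] w 0.08544796460453156 q6 1.8248602028015066
```

```bash
python3 -m handwheel '[0,-0.01,-0.4,0,0,0,0,-0.01,-0.4,0,0,0,0,0,-0.4,0,0,0,0,0,-0.4,0,0,0,0,0,-0.4,0,0,0,0,0,-0.4,0,0,0,0,0,0,0,0,0,0,0,0,0,0,0]'
python3 s.py; python3 -c "
from h import *
f=grab_frame('side');save(f,'side1.png',(260,110,400,220),5)"
```

```text
time_s: 3.3
eef_pos: [0.5325, 0.1804, 0.1106]
orientation: [-0.001, 0.723, 0.691, -0.001]
wrist_force: [-0.2, -0.7, 0.1]
width: 0.0852
t 3.3 pos [0.53246029 0.18038364 0.11056892] xyaw 87.43250163835313 tilt z [-0.003 -0.001 -1.   ] F [-0.2 -0.7  0.1] T [-0.03 -0.05 -0.03] w 0.08516428115569238 q6 1.8231458458353096
```

View pics/side1.png

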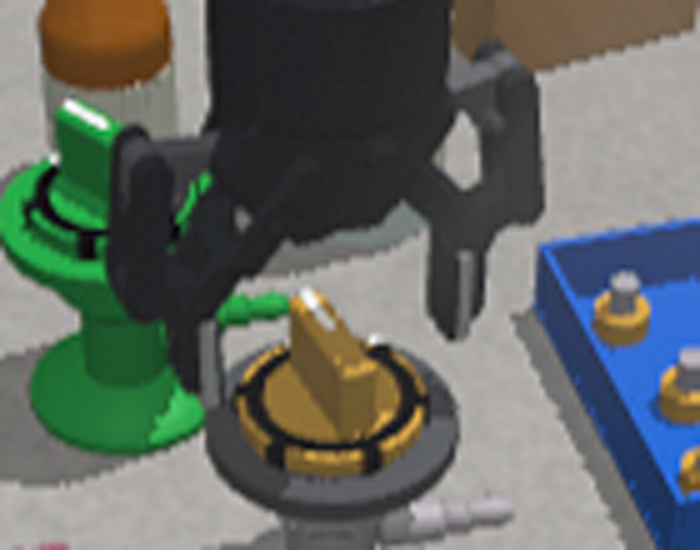

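The open fingers straddle the bar, with no contact yet. I'll nudge about 2 mm and close.

```bash
python3 -m handwheel '[0.03,0.04,0,0,0,0,0,0,0,0,0,0,0,0,0,0,0,0,0,0,0,0,0,0,0,0,0,0,0,0,0,0,0,0,0,0,0,0,0,0,0,0,0,0,0,0,0,0,0,0,0,0,0,0]' 1 40; python3 -m handwheel '[0,0,0,0,0,0,0,0,0,0,0,0,0,0,0,0,0,0,0,0,0,0,0,0]';python3 s.py
```

```text
time_s: 4.1
eef_pos: [0.5356, 0.1839, 0.1118]
orientation: [0.0, 0.722, 0.692, 0.0]
wrist_force: [-0.7, -0.6, 2.7]
width: 0.0136
time_s: 4.43
eef_pos: [0.5356, 0.1839, 0.1118]
orientation: [0.0, 0.722, 0.692, 0.0]
wrist_force: [-1.5, 0.8, 5.3]
width: 0.0127
t 4.4333 pos [0.53560895 0.18389746 0.11178974] xyaw 87.53409860996803 tilt z [ 0.001  0.    -1.   ] F [-1.5  0.8  5.3] T [-0.    0.16 -0.07] w 0.012711009755508236 q6 1.8261014821680102
```

```bash
python3 -m handwheel '[0,0,0.0035,0,0,-0.0275,0,0,0.0035,0,0,-0.0275,0,0,0.0035,0,0,-0.0275,0,0,0.0035,0,0,-0.0275,0,0,0.0035,0,0,-0.0275,0,0,0.0035,0,0,-0.0275,0,0,0.0035,0,0,-0.0275,0,0,0.0035,0,0,-0.0275,0,0,0,0,0,0,0,0,0,0,0,0]'
python3 s.py
python3 - <<'E'
from h import *
a=grab_frame('side')['pixels'][140:215,285:375,::-1];b=grab_frame('top')['pixels'][170:260,200:308,::-1]
r=lambda i:cv2.resize(i,(400,333),interpolation=cv2.INTER_CUBIC)
cv2.imwrite('pics/v2.png',np.hstack([r(a),r(b)]))
E
```

```text
time_s: 5.27
eef_pos: [0.5359, 0.1838, 0.1132]
orientation: [0.0, 0.913, 0.407, 0.001]
wrist_force: [-0.1, 0.1, 4.3]
width: 0.0134
t 5.2667 pos [0.53586232 0.18378999 0.11318939] xyaw 48.04274841133543 tilt z [ 0.001  0.    -1.   ] F [-0.1  0.1  4.3] T [-0.04  0.08 -0.08] w 0.013427334539523383 q6 2.515202729840611
```

View pics/v2.png

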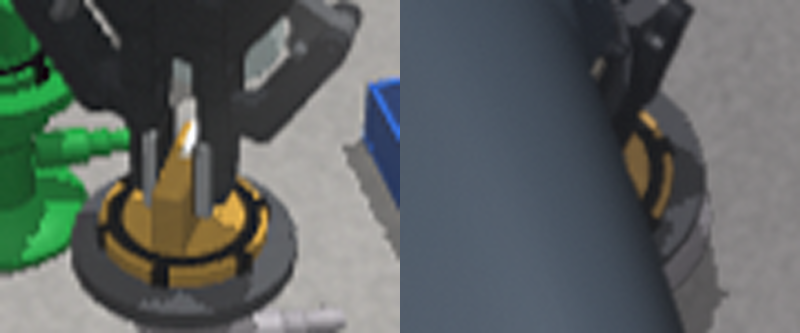

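The nut turned with the grip and is now at about 48°, with the collar line at about 44°. I'll finish the last 3.5°, release, lift and clear the top view to measure.

```bash
python3 -m handwheel '[0,0,0.001,0,0,-0.0095,0,0,0.001,0,0,-0.0095,0,0,0,0,0,0,0,0,0,0,0,0]'; python3 s.py
python3 -m handwheel '[0,0,0,0,0,0,0,0,0,0,0,0,0,0,0,0,0,0,0,0,0,0,0,0,0,0,0,0,0,0,0,0,0,0,0,0,0,0,0,0,0,0]' -1
python3 -m handwheel '[0,0,0.4,0,0,0,0,0,0.6,0,0,0,0,0,0.6,0,0,0,0,0,0.6,0,0,0,-0.2,-0.7,0,0,0,0,-0.2,-0.7,0,0,0,0,-0.2,-0.7,0,0,0,0,-0.2,-0.7,0,0,0,0,-0.2,-0.7,0,0,0,0,-0.2,-0.7,0,0,0,0]'
python3 - <<'E'
from h import *
f=grab_frame('top');save(f,'top3.png',(212,180,292,256),6)
cv2.imwrite('pics/top3full.png',f['pixels'][:,:,::-1])
E
```

```text
time_s: 5.7
eef_pos: [0.5359, 0.1838, 0.1133]
orientation: [0.0, 0.925, 0.379, 0.001]
wrist_force: [0.4, 0.1, 5.6]
width: 0.0127
t 5.7 pos [0.53588142 0.18377305 0.11331208] xyaw 44.60008321964818 tilt z [ 0.001  0.    -1.   ] F [0.4 0.1 5.6] T [-0.01 -0.08 -0.03] w 0.012741691858300546 q6 2.575317293196845
time_s: 6.28
eef_pos: [0.5353, 0.1838, 0.1126]
orientation: [-0.0, 0.925, 0.379, -0.0]
wrist_force: [-0.6, 0.6, -0.2]
width: 0.0854
time_s: 7.12
eef_pos: [0.4748, -0.0276, 0.223]
orientation: [0.0, 0.925, 0.379, 0.0]
wrist_force: [0.9, -0.6, 0.4]
width: 0.0852
```

View pics/top3.png

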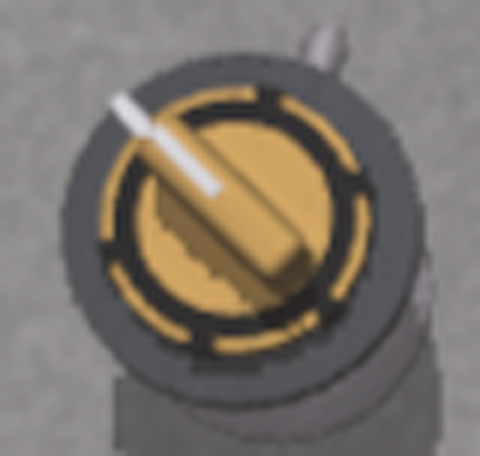

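The lines now meet closely: collar line at crop (113,95)–(145,135), bar line at (155,130)–(215,190). Next I'll measure the residual numerically.

Run:
```python
from h import *
f=grab_frame('top');im=f['pixels'].astype(float)
s=im[180:256,212:292]; w=np.clip(s.min(2)-135,0,None); 
w[:, 35:]=0; w[:14]=0; w[34:]=0
print(w[14:34,16:37].astype(int))
c=np.array([.5344,.1831])
for zc in(.095,.1):
  rr=[]
  for r,q in np.argwhere(w>20):
    rr.append((r,q))
# classify: bar line pixels col>=25 at z .1346 ; collar px col<24
def ang(mask,z):
    A=np.argwhere(mask);ws=w[mask];P=np.array([onz(f,(212+b,180+a),z)[:2] for a,b in A])-c
    m=(P*ws[:,None]).sum(0)/ws.sum();u=np.linalg.svd(np.sqrt(ws)[:,None]*(P-m))[2][0]
    if u@m<0:u=-u
    return np.degrees(np.arctan2(m[1],m[0])).round(1),np.degrees(np.arctan2(u[1],u[0])).round(1),np.linalg.norm(m).round(4)
cols=np.arange(80)[None,:]+0*w.astype(int)
for z in(.095,.1): print("collar",z,ang((w>15)&(cols<24),z))
for z in(.133,.1346,.136): print("bar",z,ang((w>15)&(cols>=26),z))
for q in("air_nut_tip","nitro_nut_tip"):
    for r in spot_point(q,"top")[:2]: print(q,np.round(r["point"],1),round(r["confidence"],2))
```

```text
[[ 7  5  6  6  5  1  0  0  0  0  0  0  0  0  0  0  0  0  0  0  0]
 [ 6  6 10 23 32  0  0  0  0  0  0  0  0  0  0  0  0  0  0  0  0]
 [ 3  6 26 58 68 28  0  0  0  0  0  0  0  0  0  0  0  0  0  0  0]
 [ 2  3 26 70 78 68 27  0  0  0  0  0  0  0  0  0  0  0  0  0  0]
 [ 3  0  0 39 78 78 68 27  0  0  0  0  0  0  0  0  0  0  0  0  0]
 [ 0  0  0  0 58 79 78 68 27  0  0  0  0  0  0  0  0  0  0  0  0]
 [ 0  0  0  0  0 57 79 78 62  5  0  0  0  0  0  0  0  0  0  0  0]
 [ 0  0  0  0  0  4 62 79 70 56 60 33  0  0  0  0  0  0  0  0  0]
 [ 0  0  0  0  0  0 15 47 49 63 78 74 33  0  0  0  0  0  0  0  0]
 [ 0  0  0  0  0  0  0  0  0 13 68 78 74 34  0  0  0  0  0  0  0]
 [ 0  0  0  0  0  0  0  0  0  0 18 68 79 74 33  0  0  0  0  0  0]
 [ 0  0  0  0  0  0  0  0  0  0  0 18 67 79 74 34  0  0  0  0  0]
 [ 0  0  0  0  0  0  0  0  0  0  0  0 19 67 79 74 34  0  0  0  0]
 [ 0  0  0  0  0  0  0  0  0  0  0  0  0 19 68 78 74 33  0  0  0]
 [ 0  0  0  0  0  0  0  0  0  0  0  0  0  0 20 68 79 74 34  0  0]
 [ 0  0  0  0  0  0  0  0  0  0  0  0  0  0  0 19 67 78 74  0  0]
 [ 0  0  0  0  0  0  0  0  0  0  0  0  0  0  0  0 19 68 79  0  0]
 [ 0  0  0  0  0  0  0  0  0  0  0  0  0  0  0  0  0 19 68  0  0]
 [ 0  0  0  0  0  0  0  0  0  0  0  0  0  0  0  0  0  0 16  0  0]
 [ 0  0  0  0  0  0  0  0  0  0  0  0  0  0  0  0  0  0  0  0  0]]
collar 0.095 (np.float64(43.6), np.float64(36.7), np.float64(0.0421))
collar 0.1 (np.float64(44.0), np.float64(36.7), np.float64(0.0407))
bar 0.133 (np.float64(45.4), np.float64(41.8), np.float64(0.0136))
bar 0.1346 (np.float64(45.8), np.float64(41.8), np.float64(0.0132))
bar 0.136 (np.float64(46.2), np.float64(41.8), np.float64(0.0129))
air_nut_tip [376.6 185. ] 0.91
```

Run:
```python
from h import *
f=grab_frame('top');s=f['pixels'][180:256,212:292].astype(float);w=np.clip(s.min(2)-135,0,None)
def line(rows,c0,c1,z):
    P=[]
    for i,r in enumerate(rows):
        q=np.arange(c0+i,c1+i);P.append(onz(f,(212+(q*w[r,q]).sum()/w[r,q].sum(),180+r),z)[:2])
    P=np.array(P);d=P[0]-P[-1];return np.degrees(np.arctan2(d[1],d[0])),P.mean(0),d/np.linalg.norm(d)
a,pa,da=line(range(17,20),18,24,.098); b,pb,db=line(range(23,29),25,31,.1346)
n=np.array([-db[1],db[0]])
print("collar dir",a,"bar dir",b,"collar offset from bar line mm",1e3*n@(pa-pb))
a0=cv2.imread('pics/top0.png')[:,:,::-1].astype(int)
for n,(c,r) in{"air":(390,190),"nitro":(487,217)}.items():
    print(n,"mean abs change",abs(a0[r-22:r+22,c-22:c+22]-f['pixels'][r-22:r+22,c-22:c+22].astype(int)).mean())
save(f,'fin.png')
```

```text
collar dir 40.355986264189696 bar dir 43.70443756415424 collar offset from bar line mm -0.5422386185383881
air mean abs change 34.28305785123967
nitro mean abs change 41.701101928374655
```

View pics/fin.png

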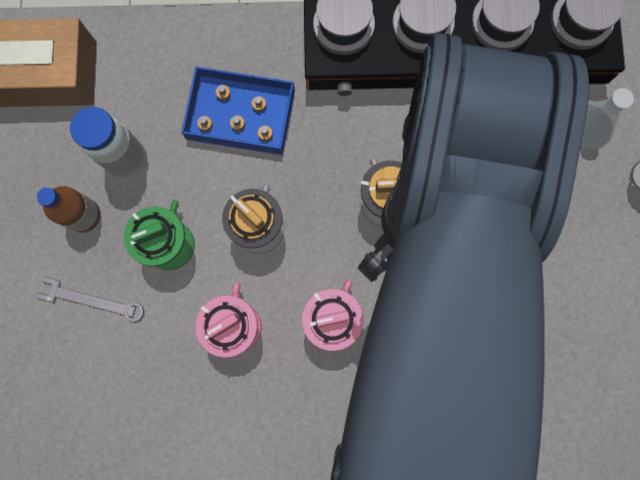

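The residual is about 1° (the collar line's centre is 0.5 mm off the bar line), so no correction is needed. The gripper is 90 mm above everything and touching nothing. The pixel change at the two plain nuts comes from the arm hiding part of them in this view.

```bash
python3 s.py; python3 -c "
from cell import sign_off;print(sign_off())"
```

```text
t 7.3667 pos [ 0.47550483 -0.02611985  0.22295636] xyaw 44.47329269988388 tilt z [ 0.001  0.001 -1.   ] F [-0.1  0.1 -1. ] T [ 0.02 -0.01 -0.03] w 0.08504265116542291 q6 2.1691222882099597
the job is handed in; nothing more can be done
None
```

I unscrewed the fuel gas nut (the brass one with the black ring and notches, at about x 0.534, y 0.183) by about 43° clockwise, until its white line met the collar's. I then released it, backed off and handed the job in at 7.4 s.

- **Alignment:** the last top view shows the two white lines meeting. The collar line's centre sat 0.5 mm off the bar line, about 1°. The fitted directions of the two lines differed by 3.3°, but the collar figure is coarse because only three pixel rows of that line could be used.
- **Height:** the network's two-view height for the grip point was 121 mm, against 126 mm in the text. I used the text's height; the flange and bar centres in the top view agreed with it.
- **Forces:** the readings I took showed no more than about 6 N at the wrist. At hand-in it was about 1 N, and the gripper was open and clear.
- **Other nuts:** I did not touch the air and nitrogen nuts; the gripper stayed about 90 mm above their tops. The arm hid the nitrogen nut and part of the air nut in the last picture, so the pixel check on them told me nothing.

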